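# Tip a batch of garment tags into the crate

### The arm

A 6-joint arm with a two-finger parallel gripper is mounted at the origin on the work surface. World frame = base frame: x ahead of the robot, y to its left, z up, the work surface at z = 0. Lengths are in m, angles in rad, forces in N, time in s.
With the tool pointing down it reaches from about 0.275 to 0.975 m from the base axis. Payload 8.4 kg.
Tool frame: the origin (TCP) lies at the centre of the arm's flange, where the gripper is bolted on; the fingertips stand 190 mm ahead of it and the grasp point (between the pads) lies 171 mm ahead of it; z points along the fingers, y is the line along which they close (so a half turn about z gives the same grasp; the last joint's range is limited). The gripper opens to 92 mm and grips with 3 to 60 N. Pads are 20 mm wide; open, the fingers measure 128 mm over their backs; the gripper's body (75 mm by 189 mm) begins 69 mm behind the grasp point.
Start: joints at [1.348, 0.353, 1.633, -0, 1.155, -0.002], TCP at [0.137, 0.61, 0.405] pointing down, gripper open.
Joint ranges: [-2.63, 2.63], [-0.92, 2.1], [0.06, 2.66], [-1.3, 4.44], [0, 2.69], [-3.02, 3.02]. Speed limits (rad/s): [2.22, 2.22, 2.79, 3.14, 3.14, 3.14].

### API

Orientations are given as a unit quaternion [x, y, z, w].
In Python, from plant import arm, capture gives the robot as it stands. The module is installed in compiled form; this text tells all that it offers.
- The arm moves only by the tool step_arm, never from a script. Its argument "rows" is a list that holds one entry, the list of rows, each a list of 7 numbers: the shift along the tool's x, y, z in m, then the turn, a rotation vector about the tool's x, y, z in degrees, then the gripper's target within -1 to 1 (fully open at 1, half-way at 0, shut at -1). A call has 1 to 10 rows; each row is the pose to reach, as a shift and turn from the pose commanded when the call began, along the tool's axes at that moment; what a row does not reach only later rows make up. A row lasts 1/12 s, in which the tool goes at most 41.7 mm and 7.16 degrees, less where a joint would pass 70% of its speed; a pose out of reach is approached as far as the arm can. A call with a gripper value outside its range is refused whole. The fingers move at their own pace and stop on an object; the grip force is fixed at half the most. Time passes only in rows, so rows that repeat a pose let the fingers close. It gives the time, the measured TCP pose, the force, the opening and the grip force at its end, in the units of the state.
- arm.get_obs(): the state, without advancing time (a new reading comes with each control period).
- capture(name): name is "scene" or "top"; returns a dict with "img" (384x512x3 uint8, blue, green, red), "fx", "fy", "cx", "cy" (pixels), "R" (3x3) and "t" (3): a world point X has camera coordinates R X + t. Camera axes: x right, y down, z forward; pixel columns grow to the right and rows downward; lengths in m; the calibration is good to about 2 mm. A picture is of the moment at which its call begins. There is no depth.
- arm.finish_job(): hands the job in; it is judged then, once.
The state is a dict: "t": time; "qpos": joint angles; "dq": joint speeds; "tau": joint torques, N m; "position": TCP position; "tool_rot": TCP orientation; "ft_force": force on the tool from outside, world axes, zero at the start; "ft_torque": the same for the moment, N m; "gripper_width": finger opening in m; "gripper_force": force on a finger pad.
Only numpy, scipy, OpenCV 4.12 (cv2) and the standard library are available. Lean on these libraries where they do the work, as an engineer would, in place of code of your own. Each camera call takes 0.05 s, during which the arm holds its last target. There are 200 camera calls.

### The job

Put the yellow garment tag that lies on the table onto the tipping tray with the other three, and let go of it there; leave the red reject tag where it is. Then push down on the tray's orange press pad until the tray rests firmly on its rubber stop, without forcing it, and hold it there for a second or two while the tags slide out. Ease the tray back up to level under your hand, without letting it snap back: all four yellow tags must lie in the blue crate, and nothing else on the table may be disturbed.

Things in the scene. Friction and masses are not known exactly. Their poses are not given: they have to be found in the camera images.
- stand: the tipping stand, fixed to the table; origin on the table surface vertically under the middle of the tray's hinge. Its y axis points horizontally along the tray towards the open chute end and the blue crate, its x axis to the side on which the orange press pad sticks out, z up. Two grey uprights carry the hinge pin at the tray's sides (out to x = +-78 mm, up to z = 158 mm).
- tray_hinge (a point): middle of the tray's hinge axis, fixed on the stand, 150 mm above the table; the hinge axis is the stand's x axis; axes as the stand's
- tray (a joint): tilt of the tray, rad: 0 = level, held there by a return spring; grows as the chute end and press pad go down. The rubber stop halts it at 0.38 to 0.64, set anew each time, not measured. The spring alone takes about 3.5 N down on the pad's middle to start, 6.5 N at 0.4 rad, 9 N at 0.6; let go suddenly, it snaps the tray back. Tags begin to slide at 0.2 to 0.33.
- tray_floor (a point): middle of the tray's upper floor face, 6 mm above the hinge (156 mm above the table when level); moves with the tray, axes as the stand's when level. Smooth metal tray (friction about 0.26), inside 108 mm wide (x -54 to 54) and 256 mm long (y -126, closed end wall, to 130, open end); floor 6 mm thick, walls 4 mm thick and 28 mm high above the floor.
- press_pad (a point): centre of the upper face of the orange press pad, a flat 6 mm thick plate standing out from the tray's side wall; its free upper face runs 30 mm further outwards (+x) and ends at the tray wall 30 mm inwards (-x), and 28 mm either way along y. It lies at x = 88, y = 88, z = 6 mm in the tray's frame about the hinge (the face is level with the tray's floor), and turns with the tray.
- stop_base: fixed dark steel foot of the rubber stop, 28 mm wide, 62 mm high, under the press pad; origin at its bottom, x = 90, y = 85 mm from the stand's. A post with a round rubber head (16 mm) rises from it, to a height not measured; the pad's underside rests on it. Rubber gives 1 mm per 6 N. A firm rest is 3 N or more on it (beyond what the return spring takes); over 14 N is forcing it.
- crate_in (a point): centre of the inner floor of the blue crate that is fixed to the stand below the chute end, 175 mm along y from the stand's origin and 8 mm above the table; axes as the stand's. Clear inside 140 mm (x) by 192 mm (y); side walls up to 58 mm above this point, the wall farthest from the hinge up to 91 mm.
- tag_a_mid (a point): yellow plastic garment tag, a rounded block 36 (own x) by 26 (own y) by 14 mm high, 20 g; this point is its centre, 7 mm above its underside; lies in the tray
- tag_b_mid (a point): yellow plastic garment tag, a rounded block 36 (own x) by 26 (own y) by 14 mm high, 20 g; this point is its centre, 7 mm above its underside; lies in the tray
- tag_c_mid (a point): yellow plastic garment tag, a rounded block 36 (own x) by 26 (own y) by 14 mm high, 20 g; this point is its centre, 7 mm above its underside; lies in the tray
- tag_d_mid (a point): yellow plastic garment tag, a rounded block 36 (own x) by 26 (own y) by 14 mm high, 20 g; this point is its centre, 7 mm above its underside; the one that lies loose on the table, on either of two places, to be put in the tray
- tag_reject_mid (a point): red reject tag, same size, loose on the table: leave it there; this point is its centre
- tape_roll: amber tape roll lying flat, 96 mm across, 45 mm high, loose; origin at the centre of its underside; leave alone
- marker: black and blue marker, 110 mm (own x) by 13 mm, loose; origin under its middle; leave alone
- pen_cup: pink square pen cup 60 mm wide, 100 mm high, with pens and scissors up to 190 mm, loose; origin at the centre of its underside; leave alone
- stapler: blue and black stapler, 140 mm (own x) by 34 by 46 mm, loose; origin under its middle; leave alone
- carton_small: small cardboard carton 120 by 160 by 70 mm, loose; origin at the centre of its underside; leave alone

How it is judged:
On the way, in this order (a step that is already met when the one before it is completed fails the run):
1. the fourth yellow tag lies in the level tray with the others, let go (x of tag_d_mid in the frame of tray_floor between -0.054 and 0.054 m and y of tag_d_mid in the frame of tray_floor between -0.126 and 0.13 m and z of tag_d_mid in the frame of tray_floor between 0 and 0.025 m and contact force between tag_d and the fingers below 0.05 N and linear speed of tag_d below 0.03 m/s and value of joint tray below 0.05 rad), for 0.2 s.
2. the tray is held down on its rubber stop, pressing on it with 3 N or more for 0.8 s (value of joint tray above 0.36 rad and contact force between stop_base and anything else above 3 N), for 0.8 s.
At the end, for the whole second after the job is handed in: All four yellow tags lie at rest inside the blue crate (centres within its walls and less than 55 mm above its floor) and the tray is back level (within 0.05 rad) (x of tag_a_mid in the frame of crate_in between -0.07 and 0.07 m and y of tag_a_mid in the frame of crate_in between -0.098 and 0.098 m and z of tag_a_mid in the frame of crate_in between 0 and 0.055 m and linear speed of each of tag_a, tag_b, tag_c, tag_d below 0.02 m/s and x of tag_b_mid in the frame of crate_in between -0.07 and 0.07 m and y of tag_b_mid in the frame of crate_in between -0.098 and 0.098 m and z of tag_b_mid in the frame of crate_in between 0 and 0.055 m and x of tag_c_mid in the frame of crate_in between -0.07 and 0.07 m and y of tag_c_mid in the frame of crate_in between -0.098 and 0.098 m and z of tag_c_mid in the frame of crate_in between 0 and 0.055 m and x of tag_d_mid in the frame of crate_in between -0.07 and 0.07 m and y of tag_d_mid in the frame of crate_in between -0.098 and 0.098 m and z of tag_d_mid in the frame of crate_in between 0 and 0.055 m and value of joint tray below 0.05 rad); the robot touches nothing.
It fails at once if the rubber stop was forced: more than 14 N on it (contact force between stop_base and anything else above 14 N).
It fails at once if the tray snapped back: it swung up faster than 2.5 rad/s (velocity of joint tray below -2.5 rad/s).
It fails at once if the red reject tag was disturbed (moved more than 20 mm) (distance of tag_reject_mid from where it was at the start of the episode above 0.02 m).
It fails at once if a bystander (tape roll, marker, pen cup, stapler or small carton) was moved more than 30 mm (distance of any of tape_roll, marker, pen_cup, stapler, carton_small from where it was at the start of the episode above 0.03 m).
It also fails if it takes over 72 s, if anything falls off the work surface, if the arm or the gripper's body presses on something with over 40 N, if the wrist force passes 120 N, or if a joint passes its speed limit or range.

## Working session

There is one attempt and no reset: what is moved stays moved. The work goes in short steps, Python scripts to look and compute and a tool call to move; the robot and the scene stay as the last step left them, time stands still between calls to the robot, and variables do not carry over. Pictures are saved under pics/ and viewed, at most 10 in all, crops included, and the job is handed in when it is done.

Besides the shell and the picture viewer there is one more tool, called after ">>>" as a command line: name --argument value ..., lists and objects as JSON in quotes. step_arm: Moves the arm, as the interface text tells. Its arguments: {"type":"object","properties":{"rows":{"type":"array"}},"required":["rows"]}

```bash
mkdir -p pics; python3 - <<'E'
from plant import arm,capture
import cv2,numpy as np
o=arm.get_obs();print({k:np.round(v,4) for k,v in o.items()})
for n in("scene","top"):
    c=capture(n);cv2.imwrite(f"pics/{n}0.png",c["img"]);print(n,c["fx"],c["cx"],c["cy"],np.round(c["R"],4).tolist(),np.round(c["t"],4))
E
```

```text
{'t': np.float64(0.0), 'qpos': array([ 1.3476,  0.3536,  1.6342,  0.    ,  1.1552, -0.0024]), 'dq': array([ 0.0012, -0.001 , -0.    , -0.0009,  0.0007,  0.0022]), 'tau': array([ 2.80000e-03, -5.93853e+01, -3.34218e+01,  6.99000e-02,
        2.34000e-02, -1.00000e-04]), 'position': array([0.1368, 0.6096, 0.404 ]), 'tool_rot': array([ 1.102e-01,  9.939e-01, -7.000e-04, -1.000e-04]), 'ft_force': array([-0.488 ,  0.1449,  0.071 ]), 'ft_torque': array([ 0.0037, -0.0282, -0.0103]), 'gripper_force': np.float64(0.0), 'gripper_width': np.float64(0.092)}
scene 357.1402536879161 252.0119261507205 194.80721578062833 [[0.2674, 0.9633, 0.0241], [0.4979, -0.1167, -0.8594], [-0.825, 0.2418, -0.5108]] [-0.1515 -0.1472  1.5702]
top 479.3620230601722 249.8132175392214 183.6225462908832 [[-0.0014, -1.0, 0.0048], [-0.987, 0.0006, -0.1606], [0.1606, -0.0049, -0.987]] [0.0029 0.5429 1.7859]
```

View pics/top0.png

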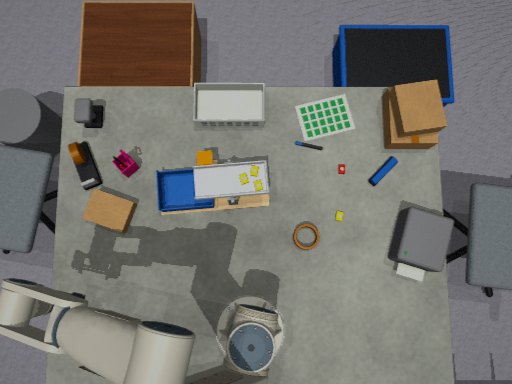

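View pics/scene0.png

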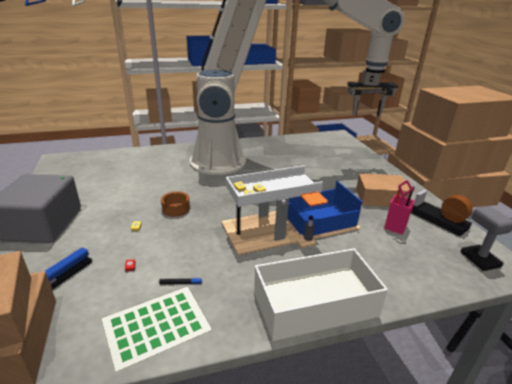

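The top view shows the tray (193-269, 162-200) with three yellow tags, its chute and the blue crate to the left (+y). The orange pad is at (205,157), the loose yellow tag at (340,216) and the red tag at (341,169). Next I measure them.

```bash
cat >h.py <<'E'
import numpy as np,cv2
from plant import arm,capture
def ray(c,uv,z):
    R,t=np.array(c["R"]),np.array(c["t"]);C=-R.T@t
    d=R.T@np.array([(uv[0]-c["cx"])/c["fx"],(uv[1]-c["cy"])/c["fy"],1]);return C+d*(z-C[2])/d[2]
def px(c,X):
    p=np.array(c["R"])@X+c["t"];return np.array([c["fx"]*p[0]/p[2]+c["cx"],c["fy"]*p[1]/p[2]+c["cy"]])
def blobs(c,lo,hi,mn=8):
    m=cv2.inRange(cv2.cvtColor(c["img"],cv2.COLOR_BGR2HSV),lo,hi)
    n,l,s,ce=cv2.connectedComponentsWithStats(m)
    return [(ce[i],s[i,4],cv2.minAreaRect(np.argwhere(l==i)[:,::-1].astype(np.float32))) for i in range(1,n) if s[i,4]>=mn]
YE=((24,120,100),(34,255,255));RE=((0,170,90),(4,255,255));OR=((10,200,150),(22,255,255))
E
python3 - <<'E'
from h import *
for n in("top","scene"):
    c=capture(n)
    for nm,k in(("Y",YE),("R",RE),("O",OR)):
        for ce,a,r in blobs(c,*k):
            print(n,nm,np.round(ce,1),a,np.round(r[1],1),round(r[2],1),"tbl",np.round(ray(c,ce,.011)[:2],3),"tray",np.round(ray(c,ce,.168 if nm=="Y" else .156)[:2],3))
c=capture("top");i=c["img"]
cv2.imwrite("pics/topc.png",cv2.resize(i[145:225,150:280],None,fx=6,fy=6,interpolation=cv2.INTER_CUBIC))
cv2.imwrite("pics/tag.png",cv2.resize(i[195:235,310:370],None,fx=10,fy=10,interpolation=cv2.INTER_CUBIC))
E
```

```text
top Y [253.9 170.5] 53 [9. 6.] 90.0 tbl [ 0.6   -0.014] tray [ 0.57  -0.012]
top Y [243.6 178.3] 52 [9.5 6.6] 71.6 tbl [0.569 0.027] tray [0.542 0.025]
top Y [258.1 185.2] 52 [9.7 6.5] 76.0 tbl [ 0.542 -0.03 ] tray [ 0.517 -0.026]
top Y [338.6 215.7] 52 [6.7 9.4] 11.3 tbl [ 0.423 -0.339] tray [ 0.408 -0.309]
top R [341.2 169.2] 36 [8. 5.] 90.0 tbl [ 0.605 -0.355] tray [ 0.577 -0.326]
top O [204.2 157.5] 199 [15. 13.] 0.0 tbl [0.652 0.181] tray [0.62  0.167]
scene Y [239.2 184.8] 29 [9. 5.] 0.0 tbl [0.246 0.038] tray [ 0.519 -0.03 ]
scene Y [259.2 187.8] 20 [10.2  2.7] 8.1 tbl [0.286 0.106] tray [0.55  0.022]
scene Y [135.9 225.1] 28 [5. 9.] 90.0 tbl [ 0.427 -0.343] tray [ 0.658 -0.321]
scene R [130.2 266.3] 47 [10.  8.] 90.0 tbl [ 0.62  -0.357] tray [ 0.791 -0.334]
```

View pics/topc.png

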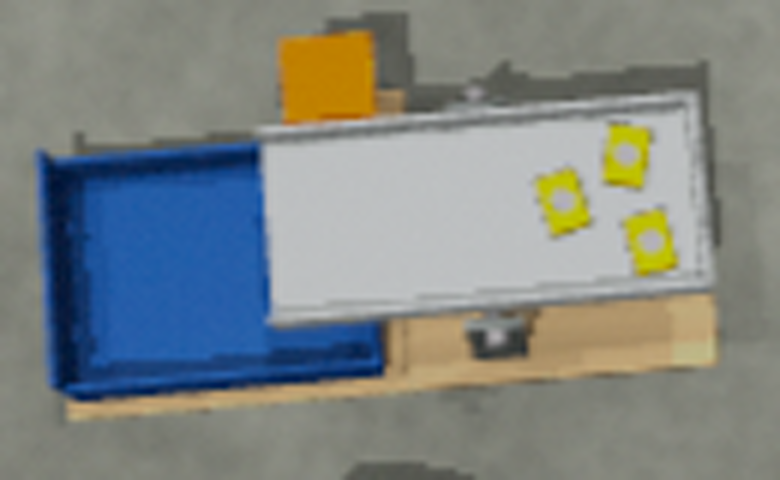

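View pics/tag.png

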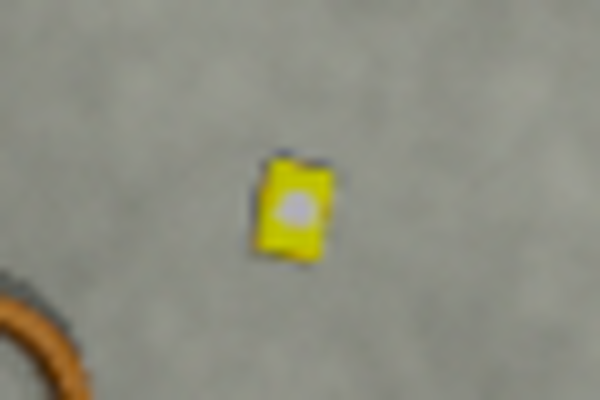

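```bash
python3 - <<'E'
from h import *
c=capture("top")
f=lambda X,Y,z:ray(c,(150+(X+.5)/6-.5,145+(Y+.5)/6-.5),z)[:2]
W=np.array([f(*p,.184) for p in((258,130),(697,95),(713,288),(270,325))])
L=np.array([(58,130),(58,-130),(-58,-130),(-58,130)])/1000
print(np.round(W,4),"len",np.linalg.norm(W[0]-W[1]),np.linalg.norm(W[3]-W[2]),"wid",np.linalg.norm(W[1]-W[2]),np.linalg.norm(W[0]-W[3]))
lc=L-L.mean(0);wc=W-W.mean(0)
a=np.arctan2((lc[:,0]*wc[:,1]-lc[:,1]*wc[:,0]).sum(),(lc*wc).sum())
Rm=np.array([[np.cos(a),-np.sin(a)],[np.sin(a),np.cos(a)]]);o=W.mean(0)-Rm@L.mean(0)
print("yaw",np.degrees(a),"hinge",o,"res",np.round(W-(L@Rm.T+o),4).tolist())
print("pad",o+Rm@[.088,.088],[np.round(f(*p,.156),4) for p in((280,37),(372,32),(285,125),(376,120))])
for uv in((253.9,170.5),(243.6,178.3),(258.1,185.2)): print("tag local",np.round(Rm.T@(ray(c,uv,.170)[:2]-o),3))
for q in((0,.02),(0,.04),(-.02,.04)): print(q,o+Rm@q)
print("crate",[np.round(Rm.T@(f(*p,.066)-o),3) for p in((52,390),(382,373))], Rm.T@(f(45,155,.099)-o))
E
```

```text
[[ 0.5826  0.2056]
 [ 0.6035 -0.0536]
 [ 0.4882 -0.0622]
 [ 0.4666  0.1965]] len 0.2600370526624263 0.2596194836024103 wid 0.11565439869003036 0.11632428298669795
yaw 4.648830717147749 hinge [0.53522507 0.07157223] res [[0.0001, -0.0003], [-0.0, -0.0003], [0.0003, 0.0005], [-0.0003, 0.0001]]
pad [0.61580331 0.16641498] [array([0.6453, 0.1966]), array([0.6484, 0.1412]), array([0.5912, 0.1927]), array([0.5942, 0.1382])]
tag local [ 0.028 -0.086]
tag local [ 0.003 -0.047]
tag local [-0.026 -0.096]
(0, 0.02) [0.5336041  0.09150643]
(0, 0.04) [0.53198313 0.11144064]
(-0.02, 0.04) [0.51204893 0.10981967]
crate [array([-0.071,  0.28 ]), array([-0.078,  0.074])] [0.07078769 0.27055709]
```

```bash
cat >>h.py <<'E'
from scipy.spatial.transform import Rotation as Ro
def tgt(yaw): # tool down, tool y axis at angle yaw (deg)
    y=np.radians(yaw);ty=np.array([np.cos(y),np.sin(y),0]);tz=np.array([0,0,-1.]);return Ro.from_matrix(np.c_[np.cross(ty,tz),ty,tz])
def go(*wps):
    o=arm.get_obs();p=o["position"];q=Ro.from_quat(o["tool_rot"])
    print("t",o["t"],"p",np.round(p,4),"F",np.round(o["ft_force"],2),"w",round(float(o["gripper_width"]),4))
    for P,yaw in wps:
        T=tgt(yaw);s=q.inv().apply(np.array(P)-p);r=(q.inv()*T).as_rotvec(degrees=True)
        print(P,yaw,"shift",np.round(s,4),"rot",np.round(r,2)); p,q=np.array(P),T
E
python3 - <<'E'
from h import *
go(((.33,.25,.42),78),((.40,-.12,.42),80),((.425,-.339,.30),81.5),((.425,-.339,.193),81.5))
E
```

```text
t 0.3 p [0.1369 0.6098 0.4045] F [ 0.03 -0.08 -0.13] w 0.0919
(0.33, 0.25, 0.42) 78 shift [-0.2672 -0.3087 -0.0154] rot [-0.02  0.   -0.65]
(0.4, -0.12, 0.42) 80 shift [-0.1454 -0.3474  0.    ] rot [ 0.  0. -2.]
(0.425, -0.339, 0.3) 81.5 shift [-0.0626 -0.2113  0.12  ] rot [ 0.   0.  -1.5]
(0.425, -0.339, 0.193) 81.5 shift [0.    0.    0.107] rot [0. 0. 0.]
```

>>> step_arm --rows '[[[-0.267,-0.309,-0.015,0,0,-0.65,1],[-0.267,-0.309,-0.015,0,0,-0.65,1],[-0.267,-0.309,-0.015,0,0,-0.65,1],[-0.267,-0.309,-0.015,0,0,-0.65,1],[-0.267,-0.309,-0.015,0,0,-0.65,1],[-0.267,-0.309,-0.015,0,0,-0.65,1],[-0.267,-0.309,-0.015,0,0,-0.65,1],[-0.267,-0.309,-0.015,0,0,-0.65,1],[-0.267,-0.309,-0.015,0,0,-0.65,1],[-0.267,-0.309,-0.015,0,0,-0.65,1]]]'

```text
t: 1.13
position: [0.3302, 0.2475, 0.42]
tool_rot: [0.105, 0.995, 0.0, 0.0]
ft_force: [1.1, -0.4, 0.6]
gripper_width: 0.092
gripper_force: 0.0
```

>>> step_arm --rows '[[[-0.145,-0.347,0,0,0,-2,1],[-0.145,-0.347,0,0,0,-2,1],[-0.145,-0.347,0,0,0,-2,1],[-0.145,-0.347,0,0,0,-2,1],[-0.145,-0.347,0,0,0,-2,1],[-0.145,-0.347,0,0,0,-2,1],[-0.145,-0.347,0,0,0,-2,1],[-0.145,-0.347,0,0,0,-2,1],[-0.145,-0.347,0,0,0,-2,1],[-0.145,-0.347,0,0,0,-2,1]]]'

```text
t: 1.97
position: [0.4002, -0.1253, 0.4202]
tool_rot: [0.089, 0.996, -0.001, 0.001]
ft_force: [-1.0, -0.1, -0.3]
gripper_width: 0.0918
gripper_force: 0.0
```

```bash
python3 - <<'E'
from h import *
go(((.425,-.339,.30),81.5),((.425,-.339,.193),81.5))
E
```

```text
t 1.9667 p [ 0.4002 -0.1253  0.4202] F [-0.97 -0.1  -0.32] w 0.0918
(0.425, -0.339, 0.3) 81.5 shift [-0.0622 -0.2056  0.1208] rot [-0.14  0.14 -1.77]
(0.425, -0.339, 0.193) 81.5 shift [0.    0.    0.107] rot [0. 0. 0.]
```

>>> step_arm --rows '[[[-0.0625,-0.211,0.12,0,0,-1.5,1],[-0.0625,-0.211,0.12,0,0,-1.5,1],[-0.0625,-0.211,0.12,0,0,-1.5,1],[-0.0625,-0.211,0.12,0,0,-1.5,1],[-0.0625,-0.211,0.12,0,0,-1.5,1],[-0.0625,-0.211,0.12,0,0,-1.5,1],[-0.0625,-0.211,0.12,0,0,-1.5,1],[-0.0625,-0.211,0.12,0,0,-1.5,1],[-0.0625,-0.211,0.12,0,0,-1.5,1]]]'

```text
t: 2.72
position: [0.4241, -0.3379, 0.2995]
tool_rot: [0.074, 0.997, 0.0, -0.0]
ft_force: [-0.3, 0.5, 0.4]
gripper_width: 0.0914
gripper_force: 0.0
```

```bash
python3 - <<'E'
from h import *
c=capture("scene")
for ce,a,r in blobs(c,*YE): print(ce,a,np.round(ray(c,ce,.01),3))
go(((.425,-.339,.22),81.5),((.425,-.339,.193),81.5))
E
```

```text
[239.73913043 185.56521739] 23 [0.251 0.039 0.01 ]
[259.0952381  187.85714286] 21 [0.285 0.106 0.01 ]
[135.29166667 225.375     ] 24 [ 0.426 -0.345  0.01 ]
t 2.7667 p [ 0.4243 -0.3374  0.3001] F [ 0.43 -0.19 -0.23] w 0.0919
(0.425, -0.339, 0.22) 81.5 shift [-0.0009 -0.0015  0.0801] rot [ 0.02 -0.    0.01]
(0.425, -0.339, 0.193) 81.5 shift [0.    0.    0.027] rot [0. 0. 0.]
```

>>> step_arm --rows '[[[-0.001,-0.0015,0.04,0,0,0,0.3],[-0.001,-0.0015,0.075,0,0,0,0.3],[-0.001,-0.0015,0.09,0,0,0,0.3],[-0.001,-0.0015,0.1,0,0,0,0.3],[-0.001,-0.0015,0.106,0,0,0,0.3],[-0.001,-0.0015,0.106,0,0,0,0.3]]]'

```text
t: 3.27
position: [0.4254, -0.3394, 0.1939]
tool_rot: [0.074, 0.997, -0.0, 0.0]
ft_force: [0.2, 0.3, 0.9]
gripper_width: 0.0598
gripper_force: 0.0
```

>>> step_arm --rows '[[[0,0,0,0,0,0,-0.4],[0,0,0,0,0,0,-0.6],[0,0,0,0,0,0,-1],[0,0,0,0,0,0,-1],[0,0,0,0,0,0,-1],[0,0,0,0,0,0,-1],[0,0,0,0,0,0,-1],[0,0,0,0,0,0,-1]]]'

```text
t: 3.93
position: [0.4253, -0.3402, 0.1942]
tool_rot: [0.074, 0.997, -0.0, 0.0]
ft_force: [-0.5, 0.1, 7.7]
gripper_width: 0.0257
gripper_force: 30.0
```

>>> step_arm --rows '[[[0,0,-0.02,0,0,0,-1],[0,0,-0.05,0,0,0,-1],[0,0,-0.09,0,0,0,-1],[0,0,-0.13,0,0,0,-1],[0,0,-0.17,0,0,0,-1],[0,0,-0.205,0,0,0,-1],[0,0,-0.23,0,0,0,-1],[0,0,-0.23,0,0,0,-1]]]'

```text
t: 4.6
position: [0.426, -0.3408, 0.4295]
tool_rot: [0.074, 0.997, -0.002, 0.004]
ft_force: [0.9, -0.7, 0.0]
gripper_width: 0.0252
gripper_force: 30.0
```

```bash
python3 - <<'E'
from h import *
for n in("scene","top"):
    c=capture(n)
    for ce,a,r in blobs(c,*YE): print(n,np.round(ce,1),a)
    print(px(c,arm.get_obs()["position"]-[0,0,.183]))
go(((.50,-.06,.425),88),((.532,.112,.425),94.65),((.532,.112,.352),94.65))
E
```

```text
scene [239.2 185.1] 27
scene [259.3 187.8] 22
[125.13098503 157.79695033]
top [254.  170.6] 54
top [243.6 178.3] 52
top [258.1 185.2] 52
[351.59221724 208.65674695]
t 4.7 p [ 0.425  -0.34    0.4243] F [ 0.16 -0.55 -0.76] w 0.0258
(0.5, -0.06, 0.425) 88 shift [-0.0327  0.288  -0.0009] rot [-0.06  0.09 -6.51]
(0.532, 0.112, 0.425) 94.65 shift [-0.026  0.173  0.   ] rot [ 0.    0.   -6.65]
(0.532, 0.112, 0.352) 94.65 shift [0.    0.    0.073] rot [0. 0. 0.]
```

>>> step_arm --rows '[[[-0.033,0.288,0,0,0,-6.5,-1],[-0.033,0.288,0,0,0,-6.5,-1],[-0.033,0.288,0,0,0,-6.5,-1],[-0.033,0.288,0,0,0,-6.5,-1],[-0.033,0.288,0,0,0,-6.5,-1],[-0.033,0.288,0,0,0,-6.5,-1],[-0.033,0.288,0,0,0,-6.5,-1],[-0.033,0.288,0,0,0,-6.5,-1],[-0.033,0.288,0,0,0,-6.5,-1]]]'

```text
t: 5.45
position: [0.5001, -0.0581, 0.4217]
tool_rot: [0.015, 1.0, 0.0, -0.002]
ft_force: [-0.1, -0.3, 0.2]
gripper_width: 0.0255
gripper_force: 30.0
```

>>> step_arm --rows '[[[-0.006,0.04,0,0,0,-2,-1],[-0.012,0.08,0,0,0,-4,-1],[-0.018,0.12,0,0,0,-5,-1],[-0.023,0.155,0,0,0,-6,-1],[-0.026,0.173,0,0,0,-6.65,-1],[-0.026,0.173,0,0,0,-6.65,-1],[-0.026,0.173,0,0,0,-6.65,-1],[-0.026,0.173,0,0,0,-6.65,-1]]]'

```text
t: 6.12
position: [0.532, 0.1105, 0.4227]
tool_rot: [-0.04, 0.999, -0.0, -0.001]
ft_force: [0.2, -0.8, -0.1]
gripper_width: 0.0255
gripper_force: 30.0
```

```bash
python3 - <<'E'
from h import *
c=capture("scene");c=capture("scene")
cv2.imwrite("pics/hold.png",cv2.resize(c["img"][120:260,190:390],None,fx=4,fy=4,interpolation=cv2.INTER_CUBIC))
go(((.532,.112,.351),94.65))
E
```

```text
t 6.2167 p [0.5321 0.1103 0.4232] F [-0.03 -0.83 -0.29] w 0.0256
(0.532, 0.112, 0.351) 94.65 shift [-0.0001  0.0017  0.0722] rot [-0.03 -0.06 -0.12]
```

View pics/hold.png

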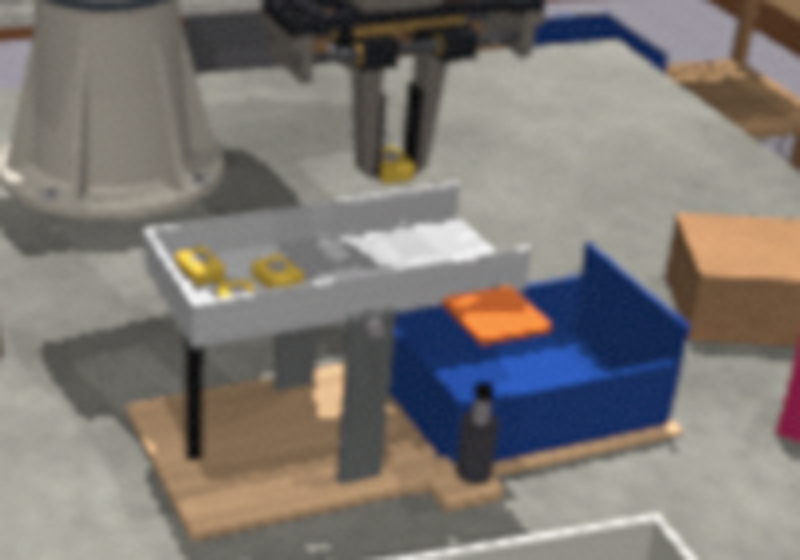

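The tag is held between the fingertips at crop (396,165), over the tray's middle. The stop head's top is at crop (484,388). I'll lower it now.

>>> step_arm --rows '[[[0,0.001,0.03,0,0,0,-1],[0,0.001,0.05,0,0,0,-1],[0,0.001,0.06,0,0,0,-1],[0,0.001,0.066,0,0,0,-1],[0,0.001,0.07,0,0,0,-1],[0,0.001,0.07,0,0,0,-1],[0,0.001,0.07,0,0,0,-1]]]'

```text
t: 6.8
position: [0.5326, 0.1128, 0.3544]
tool_rot: [-0.04, 0.999, 0.0, 0.001]
ft_force: [-0.3, -0.0, -0.5]
gripper_width: 0.0253
gripper_force: 30.0
```

```bash
python3 - <<'E'
from h import *
go()
c=capture("scene");o=np.array([.5352,.0716]);a=np.radians(4.65)
R=np.array([[np.cos(a),-np.sin(a)],[np.sin(a),np.cos(a)]]);s=o+R@[.09,.085]
uv=np.array([190+484/4,120+388/4])
for z in(.06,.08,.09,.1,.11): print(z,px(c,np.array([*s,z])),uv)
E
```

```text
t 6.8 p [0.5326 0.1128 0.3544] F [-0.25 -0.04 -0.51] w 0.0253
0.06 [309.73548232 224.80458721] [311. 217.]
0.08 [310.45511504 219.29794943] [311. 217.]
0.09 [310.82016319 216.50459688] [311. 217.]
0.1 [311.18876714 213.68403529] [311. 217.]
0.11 [311.5609791  210.83586517] [311. 217.]
```

>>> step_arm --rows '[[[0,0,0.001,0,0,0,-1],[0,0,0.002,0,0,0,-1],[0,0,0.003,0,0,0,-1],[0,0,0.003,0,0,0,-1]]]'

```text
t: 7.18
position: [0.5322, 0.113, 0.3507]
tool_rot: [-0.041, 0.999, 0.0, 0.0]
ft_force: [0.1, 0.3, -0.2]
gripper_width: 0.0257
gripper_force: 30.0
```

>>> step_arm --rows '[[[0,0,0,0,0,0,-0.3],[0,0,0,0,0,0,-0.2],[0,0,0,0,0,0,-0.1],[0,0,0,0,0,0,0],[0,0,0,0,0,0,0.05],[0,0,0,0,0,0,0.05]]]'

```text
t: 7.68
position: [0.5323, 0.1129, 0.3507]
tool_rot: [-0.041, 0.999, -0.0, 0.0]
ft_force: [-0.2, -0.6, 0.5]
gripper_width: 0.0479
gripper_force: 0.0
```

>>> step_arm --rows '[[[0,0,-0.02,0,0,0,0.05],[0,0,-0.05,0,0,0,0.05],[0,0,-0.08,0,0,0,0.05],[0,0,-0.1,0,0,0,0.05],[0,0,-0.1,0,0,0,0.05]]]'

```text
t: 8.1
position: [0.5333, 0.1132, 0.4553]
tool_rot: [-0.041, 0.999, 0.001, 0.003]
ft_force: [0.4, -0.2, 0.0]
gripper_width: 0.0483
gripper_force: 0.0
```

```bash
python3 - <<'E'
from h import *
c=capture("top")
for ce,a,r in blobs(c,*YE): print(np.round(ce,1),a)
c=capture("scene")
for ce,a,r in blobs(c,*YE): print(np.round(ce,1),a,ray(c,ce,.166))
cv2.imwrite("pics/placed.png",cv2.resize(c["img"][120:260,190:390],None,fx=4,fy=4,interpolation=cv2.INTER_CUBIC))
go(((.6205,.1665,.45),94.65),((.6205,.1665,.352),94.65))
E
```

```text
[254.  170.6] 55
[243.9 179.9] 36
[218.2 182.2] 46
[258.1 185.1] 57
t 8.2 p [0.5322 0.113  0.4511] F [-0.47  0.39 -0.93] w 0.0486
(0.6205, 0.1665, 0.45) 94.65 shift [-0.0923  0.0462  0.0013] rot [0.01 0.09 0.  ]
(0.6205, 0.1665, 0.352) 94.65 shift [0.    0.    0.098] rot [0. 0. 0.]
```

View pics/placed.png

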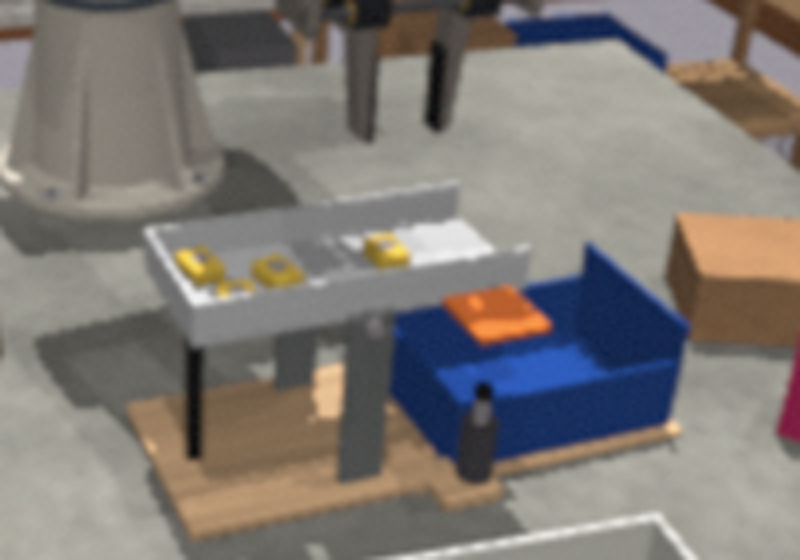

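The fourth tag lies let go in the tray at crop (386,250), level with the others. To press, I'll shut the fingers and turn 90° so the gripper body clears the tilting tray walls.

```bash
python3 - <<'E'
from h import *
print(np.round(arm.get_obs()["qpos"],3))
go(((.6198,.1668,.45),4.65),((.6198,.1668,.36),4.65))
E
```

```text
[ 0.206  0.183  1.755 -0.     1.202 -1.446]
t 8.2 p [0.5322 0.113  0.4511] F [-0.47  0.39 -0.93] w 0.0486
(0.6198, 0.1668, 0.45) 4.65 shift [-0.0916  0.0465  0.0013] rot [8.e-02 6.e-02 9.e+01]
(0.6198, 0.1668, 0.36) 4.65 shift [0.   0.   0.09] rot [0. 0. 0.]
```

>>> step_arm --rows '[[[-0.02,0.01,0,0,0,7,-1],[-0.04,0.02,0,0,0,14,-1],[-0.06,0.03,0,0,0,21,-1],[-0.08,0.04,0,0,0,28,-1],[-0.0915,0.0465,0,0,0,35,-1],[-0.0915,0.0465,0,0,0,42,-1],[-0.0915,0.0465,0,0,0,49,-1],[-0.0915,0.0465,0,0,0,56,-1],[-0.0915,0.0465,0,0,0,63,-1],[-0.0915,0.0465,0,0,0,70,-1]]]'

```text
t: 9.03
position: [0.6193, 0.1667, 0.4483]
tool_rot: [0.542, 0.84, -0.001, -0.001]
ft_force: [-0.7, -0.7, 0.4]
gripper_width: 0.0002
gripper_force: 0.0
```

>>> step_arm --rows '[[[0,0,0,0,0,7,-1],[0,0,0,0,0,14,-1],[0,0,0.02,0,0,20,-1],[0,0,0.05,0,0,20,-1],[0,0,0.08,0,0,20,-1],[0,0,0.08,0,0,20,-1],[0,0,0.08,0,0,20,-1]]]'

```text
t: 9.62
position: [0.6188, 0.1665, 0.3681]
tool_rot: [0.678, 0.735, -0.002, -0.002]
ft_force: [0.4, 0.4, 0.7]
gripper_width: 0.0002
gripper_force: 0.0
```

```bash
python3 - <<'E'
from h import *
go(((.6198,.1668,.36),4.65))
o=np.array([.5352,.0716]);a=np.radians(4.65)
for th in(0,.1,.2,.3,.4,.5,.6,.64):
    Y=.088*np.cos(th)+.006*np.sin(th);yc=Y-.01;z=.15+.006/np.cos(th)-yc*np.tan(th)
    print(th,"dy",round(Y-.088,4),"TCPz",round(z+.19,4))
E
```

```text
t 9.6167 p [0.6188 0.1665 0.3681] F [0.42 0.37 0.68] w 0.0002
(0.6198, 0.1668, 0.36) 4.65 shift [0.0002 0.001  0.0081] rot [-0.32  0.06  0.  ]
0 dy 0.0 TCPz 0.346
0.1 dy 0.0002 TCPz 0.3382
0.2 dy -0.0006 TCPz 0.3304
0.3 dy -0.0022 TCPz 0.3228
0.4 dy -0.0046 TCPz 0.3155
0.5 dy -0.0079 TCPz 0.3085
0.6 dy -0.012 TCPz 0.3021
0.64 dy -0.0138 TCPz 0.2997
```

>>> step_arm --rows '[[[0,0.001,0.01,0,0,0,-1],[0,0.001,0.017,0,0,0,-1],[0,0.001,0.021,0,0,0,-1],[0,0.001,0.024,0,0,0,-1],[0,0.001,0.027,0,0,0,-1],[0,0.001,0.03,0,0,0,-1],[0,0.001,0.032,0,0,0,-1],[0,0.001,0.034,0,0,0,-1],[0,0.001,0.034,0,0,0,-1]]]'

```text
t: 10.37
position: [0.6208, 0.1669, 0.3368]
tool_rot: [0.678, 0.735, 0.0, 0.0]
ft_force: [-1.7, 0.0, 5.1]
gripper_width: 0.0008
gripper_force: 2.5
```

```bash
python3 - <<'E'
from h import *
go()
E
```

```text
t 10.3667 p [0.6208 0.1669 0.3368] F [-1.75  0.02  5.13] w 0.0008
```

>>> step_arm --rows '[[[0,0,0.002,0,0,0,-1],[-0.0005,0,0.004,0,0,0,-1],[-0.0005,0,0.006,0,0,0,-1],[-0.001,0,0.008,0,0,0,-1],[-0.001,0,0.01,0,0,0,-1],[-0.0015,0,0.012,0,0,0,-1],[-0.002,0,0.014,0,0,0,-1],[-0.0025,0,0.016,0,0,0,-1],[-0.0025,0,0.016,0,0,0,-1]]]'

```text
t: 11.12
position: [0.621, 0.1645, 0.3208]
tool_rot: [0.678, 0.735, 0.0, 0.0]
ft_force: [-1.8, 1.2, 6.1]
gripper_width: 0.0003
gripper_force: 3.1
```

```bash
python3 - <<'E'
from h import *
go()
c=capture("scene")
cv2.imwrite("pics/press.png",cv2.resize(c["img"][120:260,190:390],None,fx=4,fy=4,interpolation=cv2.INTER_CUBIC))
go()
E
```

```text
t 11.1167 p [0.621  0.1645 0.3208] F [-1.78  1.17  6.07] w 0.0003
t 11.1667 p [0.621  0.1645 0.321 ] F [-2.16  1.63  6.05] w 0.0001
```

View pics/press.png

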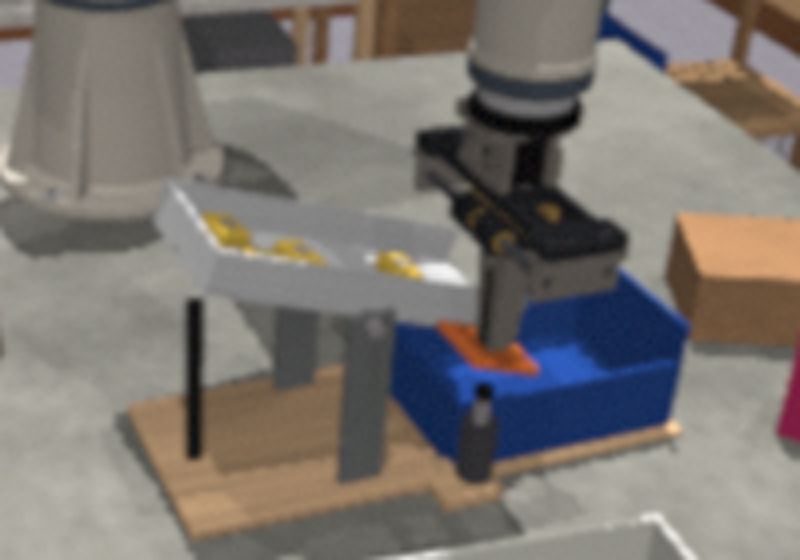

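The tray is tilted about 0.33 rad. The pad is clearly above the stop head (crop 484,385), so I continue in small steps.

>>> step_arm --rows '[[[-0.0005,0,0.001,0,0,0,-1],[-0.001,0,0.002,0,0,0,-1],[-0.0015,0,0.003,0,0,0,-1],[-0.002,0,0.004,0,0,0,-1],[-0.0025,0,0.005,0,0,0,-1],[-0.003,0,0.006,0,0,0,-1],[-0.003,0,0.006,0,0,0,-1]]]'

```text
t: 11.75
position: [0.6212, 0.1622, 0.3148]
tool_rot: [0.678, 0.735, 0.001, -0.0]
ft_force: [-2.1, 6.3, 4.0]
gripper_width: 0.0006
gripper_force: 3.4
```

```bash
python3 - <<'E'
from h import *
c=capture("scene");go()
for ce,a,r in blobs(c,*YE): print(np.round(ce,1),a)
cv2.imwrite("pics/press2.png",cv2.resize(c["img"][160:250,220:360],None,fx=5,fy=5,interpolation=cv2.INTER_CUBIC))
E
```

```text
t 11.8 p [0.6212 0.1622 0.315 ] F [-2.08  6.83  5.09] w 0.0001
[330.2 212.4] 18
```

View pics/press2.png

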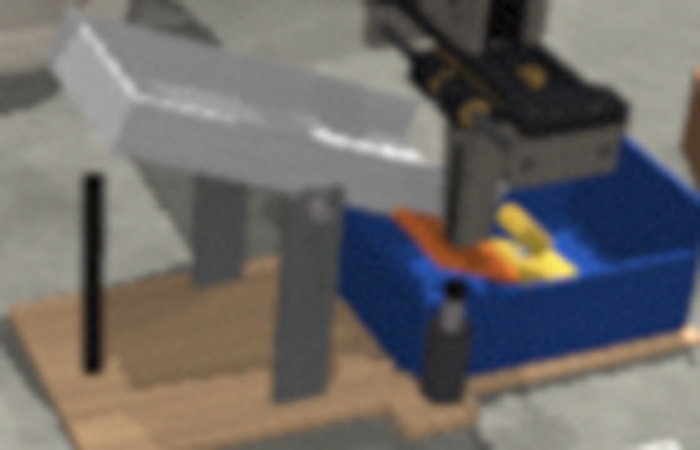

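Most tags are already sliding into the crate (yellow at crop 540,250). The pad is just above the stop head (455,285). I relieve the sideways force before going on.

>>> step_arm --rows '[[[0.001,0,0,0,0,0,-1],[0.002,0,0,0,0,0,-1],[0.002,0,0,0,0,0,-1]]]'

```text
t: 12.05
position: [0.6211, 0.1633, 0.3152]
tool_rot: [0.678, 0.735, 0.0, 0.0]
ft_force: [-1.7, -0.1, 6.2]
gripper_width: 0.0004
gripper_force: 3.1
```

>>> step_arm --rows '[[[0,0,0.0005,0,0,0,-1],[0,0,0.001,0,0,0,-1],[0,0,0.001,0,0,0,-1]]]'

```text
t: 12.3
position: [0.6211, 0.1631, 0.3141]
tool_rot: [0.678, 0.735, 0.0, 0.0]
ft_force: [-1.9, -0.7, 7.2]
gripper_width: 0.0005
gripper_force: 3.2
```

>>> step_arm --rows '[[[-0.0002,0,0.0005,0,0,0,-1],[-0.0005,0,0.001,0,0,0,-1],[-0.0005,0,0.001,0,0,0,-1]]]'

```text
t: 12.55
position: [0.6212, 0.1627, 0.3132]
tool_rot: [0.678, 0.735, 0.0, 0.0]
ft_force: [-1.2, 0.1, 6.3]
gripper_width: 0.0005
gripper_force: 3.2
```

>>> step_arm --rows '[[[-0.0002,0,0.0005,0,0,0,-1],[-0.0005,0,0.001,0,0,0,-1],[-0.0005,0,0.001,0,0,0,-1]]]'

```text
t: 12.8
position: [0.6212, 0.1622, 0.3122]
tool_rot: [0.678, 0.735, 0.0, 0.0]
ft_force: [-1.6, 0.4, 7.1]
gripper_width: 0.0008
gripper_force: 3.3
```

>>> step_arm --rows '[[[-0.0002,0,0.0005,0,0,0,-1],[-0.0004,0,0.001,0,0,0,-1],[-0.0004,0,0.001,0,0,0,-1]]]'

```text
t: 13.05
position: [0.6212, 0.1619, 0.3112]
tool_rot: [0.678, 0.735, 0.0, 0.0]
ft_force: [-1.8, 0.7, 6.7]
gripper_width: 0.0006
gripper_force: 3.3
```

>>> step_arm --rows '[[[-0.0002,0,0.0005,0,0,0,-1],[-0.0004,0,0.001,0,0,0,-1],[-0.0004,0,0.001,0,0,0,-1]]]'

```text
t: 13.3
position: [0.6213, 0.1615, 0.3102]
tool_rot: [0.678, 0.735, 0.0, 0.0]
ft_force: [-1.6, 0.6, 6.5]
gripper_width: 0.0006
gripper_force: 3.4
```

>>> step_arm --rows '[[[-0.0002,0,0.0005,0,0,0,-1],[-0.0004,0,0.0008,0,0,0,-1],[-0.0004,0,0.0008,0,0,0,-1]]]'

```text
t: 13.55
position: [0.6213, 0.1611, 0.3095]
tool_rot: [0.678, 0.735, 0.0, 0.0]
ft_force: [-1.6, 1.5, 7.5]
gripper_width: 0.0007
gripper_force: 3.4
```

>>> step_arm --rows '[[[-0.0002,0,0.0005,0,0,0,-1],[-0.0004,0,0.0008,0,0,0,-1],[-0.0004,0,0.0008,0,0,0,-1]]]'

```text
t: 13.8
position: [0.6213, 0.1608, 0.3086]
tool_rot: [0.678, 0.735, 0.0, 0.0]
ft_force: [-1.5, 1.6, 7.1]
gripper_width: 0.0003
gripper_force: 3.5
```

>>> step_arm --rows '[[[-0.0002,0,0.0005,0,0,0,-1],[-0.0003,0,0.0008,0,0,0,-1],[-0.0003,0,0.0008,0,0,0,-1]]]'

```text
t: 14.05
position: [0.6214, 0.1605, 0.3079]
tool_rot: [0.678, 0.735, 0.0, 0.0]
ft_force: [-2.3, 0.8, 7.5]
gripper_width: 0.0004
gripper_force: 3.5
```

>>> step_arm --rows '[[[-0.0002,0,0.0005,0,0,0,-1],[-0.0003,0,0.0008,0,0,0,-1],[-0.0003,0,0.0008,0,0,0,-1]]]'

```text
t: 14.3
position: [0.6214, 0.1601, 0.3071]
tool_rot: [0.678, 0.735, 0.0, 0.0]
ft_force: [-2.3, 1.2, 8.0]
gripper_width: 0.0004
gripper_force: 3.5
```

>>> step_arm --rows '[[[-0.0002,0,0.0005,0,0,0,-1],[-0.0003,0,0.0008,0,0,0,-1],[-0.0003,0,0.0008,0,0,0,-1]]]'

```text
t: 14.55
position: [0.6214, 0.1598, 0.3063]
tool_rot: [0.678, 0.735, 0.0, 0.0]
ft_force: [-2.0, 0.5, 7.5]
gripper_width: 0.0001
gripper_force: 3.5
```

>>> step_arm --rows '[[[-0.0002,0,0.0005,0,0,0,-1],[-0.0003,0,0.0008,0,0,0,-1],[-0.0003,0,0.0008,0,0,0,-1]]]'

```text
t: 14.8
position: [0.6215, 0.1595, 0.3056]
tool_rot: [0.678, 0.735, 0.0, 0.0]
ft_force: [-1.8, 0.2, 8.3]
gripper_width: 0.0005
gripper_force: 3.6
```

>>> step_arm --rows '[[[-0.0002,0,0.0005,0,0,0,-1],[-0.0003,0,0.0008,0,0,0,-1],[-0.0003,0,0.0008,0,0,0,-1]]]'

```text
t: 15.05
position: [0.6215, 0.1591, 0.3048]
tool_rot: [0.678, 0.735, 0.0, 0.0]
ft_force: [-1.9, 0.7, 7.2]
gripper_width: 0.0005
gripper_force: 3.6
```

>>> step_arm --rows '[[[-0.0002,0,0.0005,0,0,0,-1],[-0.0003,0,0.0008,0,0,0,-1],[-0.0003,0,0.0008,0,0,0,-1]]]'

```text
t: 15.3
position: [0.6215, 0.1588, 0.304]
tool_rot: [0.678, 0.735, 0.0, 0.0]
ft_force: [-1.5, 0.0, 9.5]
gripper_width: 0.0005
gripper_force: 3.6
```

>>> step_arm --rows '[[[-0.0001,0,0.0003,0,0,0,-1],[-0.0002,0,0.0006,0,0,0,-1],[-0.0002,0,0.0006,0,0,0,-1]]]'

```text
t: 15.55
position: [0.6215, 0.1586, 0.3034]
tool_rot: [0.678, 0.735, 0.0, 0.0]
ft_force: [-2.1, -1.3, 8.9]
gripper_width: 0.0005
gripper_force: 3.6
```

>>> step_arm --rows '[[[-0.0001,0,0.0004,0,0,0,-1],[-0.0002,0,0.0007,0,0,0,-1],[-0.0002,0,0.0007,0,0,0,-1]]]'

```text
t: 15.8
position: [0.6216, 0.1583, 0.3028]
tool_rot: [0.678, 0.735, 0.0, 0.0]
ft_force: [-2.9, -0.8, 9.3]
gripper_width: 0.0003
gripper_force: 3.7
```

>>> step_arm --rows '[[[-0.0001,0,0.0004,0,0,0,-1],[-0.0002,0,0.0007,0,0,0,-1],[-0.0002,0,0.0007,0,0,0,-1]]]'

```text
t: 16.05
position: [0.6216, 0.1582, 0.3025]
tool_rot: [0.678, 0.735, 0.0, 0.0]
ft_force: [-3.8, -0.3, 11.8]
gripper_width: 0.0004
gripper_force: 5.2
```

>>> step_arm --rows '[[[0,0,0.0004,0,0,0,-1],[0,0,0.0006,0,0,0,-1],[0,0,0.0006,0,0,0,-1],[0,0,0.0006,0,0,0,-1]]]'

```text
t: 16.38
position: [0.6216, 0.1582, 0.3023]
tool_rot: [0.678, 0.735, 0.0, 0.0]
ft_force: [-5.4, -1.9, 14.5]
gripper_width: 0.0002
gripper_force: 6.5
```

>>> step_arm --rows '[[[0,0,0.0003,0,0,0,-1],[0,0,0.0005,0,0,0,-1],[0,0,0.0005,0,0,0,-1],[0,0,0.0005,0,0,0,-1]]]'

```text
t: 16.72
position: [0.6216, 0.1582, 0.3022]
tool_rot: [0.678, 0.735, 0.0, 0.001]
ft_force: [-6.2, -0.7, 18.2]
gripper_width: 0.0003
gripper_force: 7.7
```

>>> step_arm --rows '[[[0,0,0,0,0,0,-1],[0,0,0,0,0,0,-1],[0,0,0,0,0,0,-1],[0,0,0,0,0,0,-1],[0,0,0,0,0,0,-1],[0,0,0,0,0,0,-1],[0,0,0,0,0,0,-1],[0,0,0,0,0,0,-1],[0,0,0,0,0,0,-1],[0,0,0,0,0,0,-1]]]'

```text
t: 17.55
position: [0.6216, 0.1582, 0.3022]
tool_rot: [0.678, 0.735, 0.0, 0.001]
ft_force: [-5.5, -1.9, 19.6]
gripper_width: 0.0004
gripper_force: 7.7
```

>>> step_arm --rows '[[[0,0,0,0,0,0,-1],[0,0,0,0,0,0,-1],[0,0,0,0,0,0,-1],[0,0,0,0,0,0,-1],[0,0,0,0,0,0,-1],[0,0,0,0,0,0,-1],[0,0,0,0,0,0,-1]]]'

```text
t: 18.13
position: [0.6216, 0.1581, 0.3022]
tool_rot: [0.678, 0.735, 0.0, 0.001]
ft_force: [-5.0, -1.6, 18.8]
gripper_width: 0.0004
gripper_force: 7.7
```

```bash
python3 - <<'E'
from h import *
c=capture("top")
for ce,a,r in blobs(c,*YE,mn=3): print(np.round(ce,1),a)
a=c["img"][145:225,150:280]
c=capture("scene")
for ce,q,r in blobs(c,*YE,mn=3): print("s",np.round(ce,1),q)
b=c["img"][150:230,230:360]
cv2.imwrite("pics/down.png",cv2.resize(np.hstack([a,b]),None,fx=3,fy=3,interpolation=cv2.INTER_CUBIC))
go()
E
```

```text
[180.9 178.8] 9
[175.8 191.2] 60
[183.  193.4] 33
[175.4 204.6] 23
s [330.  212.3] 22
s [322.4 214.4] 5
t 18.2333 p [0.6216 0.1581 0.3022] F [-6.01 -1.69 18.77] w 0.0005
```

View pics/down.png

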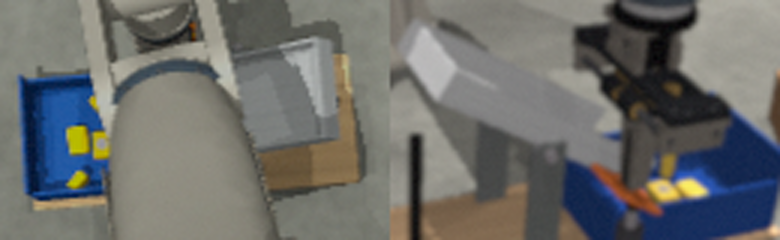

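All four yellow tags are in the crate (crop left 75-105, 100-180) and the tray is empty. I ease it back up slowly.

>>> step_arm --rows '[[[0,0,-0.001,0,0,0,-1],[0.0005,0,-0.002,0,0,0,-1],[0.001,0,-0.0035,0,0,0,-1],[0.0017,0,-0.005,0,0,0,-1],[0.0025,0,-0.007,0,0,0,-1],[0.0033,0,-0.009,0,0,0,-1],[0.0041,0,-0.011,0,0,0,-1],[0.0048,0,-0.013,0,0,0,-1],[0.0055,0,-0.015,0,0,0,-1],[0.0062,0,-0.017,0,0,0,-1]]]'

```text
t: 19.07
position: [0.6211, 0.1643, 0.3179]
tool_rot: [0.678, 0.735, 0.0, 0.0]
ft_force: [-1.7, -1.0, 6.6]
gripper_width: 0.0003
gripper_force: 2.9
```

>>> step_arm --rows '[[[0.0005,0,-0.0015,0,0,0,-1],[0.001,0,-0.003,0,0,0,-1],[0.0015,0,-0.005,0,0,0,-1],[0.002,0,-0.007,0,0,0,-1],[0.0024,0,-0.009,0,0,0,-1],[0.0028,0,-0.011,0,0,0,-1],[0.0031,0,-0.013,0,0,0,-1],[0.0033,0,-0.014,0,0,0,-1]]]'

```text
t: 19.73
position: [0.6208, 0.1673, 0.3318]
tool_rot: [0.678, 0.735, -0.0, 0.001]
ft_force: [-0.1, -3.7, 4.7]
gripper_width: 0.0003
gripper_force: 2.3
```

>>> step_arm --rows '[[[-0.0005,0,-0.0015,0,0,0,-1],[-0.001,0,-0.003,0,0,0,-1],[-0.001,0,-0.0045,0,0,0,-1],[-0.001,0,-0.006,0,0,0,-1],[-0.001,0,-0.0075,0,0,0,-1],[-0.001,0,-0.009,0,0,0,-1],[-0.001,0,-0.0105,0,0,0,-1],[-0.001,0,-0.012,0,0,0,-1],[-0.001,0,-0.0135,0,0,0,-1],[-0.001,0,-0.015,0,0,0,-1]]]'

```text
t: 20.57
position: [0.6208, 0.1668, 0.3464]
tool_rot: [0.678, 0.735, 0.0, 0.0]
ft_force: [0.3, 3.0, 3.3]
gripper_width: 0.0003
gripper_force: 1.8
```

>>> step_arm --rows '[[[0,0,-0.002,0,0,0,-1],[0,0,-0.006,0,0,0,-1],[0,0,-0.015,0,0,0,-1],[0,0,-0.03,0,0,0,-1],[0,0,-0.06,0,0,0,-1],[0,0,-0.1,0,0,0,-1],[0,0,-0.13,0,0,0,-1],[0,0,-0.13,0,0,0,-1]]]'

```text
t: 21.23
position: [0.6216, 0.1668, 0.4838]
tool_rot: [0.678, 0.735, 0.004, 0.003]
ft_force: [0.9, 0.1, 0.9]
gripper_width: 0.0007
gripper_force: 0.0
```

>>> step_arm --rows '[[[-0.04,0,0,0,0,0,-1],[-0.08,0,0,0,0,0,-1],[-0.12,0,0,0,0,0,-1],[-0.16,0,0,0,0,0,-1],[-0.2,0,0,0,0,0,-1],[-0.24,0,0,0,0,0,-1],[-0.28,0,0,0,0,0,-1],[-0.3,0,0,0,0,0,-1],[-0.3,0,0,0,0,0,-1],[-0.3,0,0,0,0,0,-1]]]'

```text
t: 22.07
position: [0.6446, -0.1334, 0.4758]
tool_rot: [0.679, 0.734, -0.0, -0.0]
ft_force: [-1.3, -0.6, -0.7]
gripper_width: 0.0005
gripper_force: 0.0
```

```bash
python3 - <<'E'
from h import *
go()
o=np.array([.5352,.0716]);a=np.radians(4.65);R=np.array([[np.cos(a),-np.sin(a)],[np.sin(a),np.cos(a)]])
c=capture("top")
for nm,k in(("Y",YE),("R",RE),("O",OR)):
    for ce,q,r in blobs(c,*k): print(nm,np.round(ce,1),q,"crate",np.round(R.T@(ray(c,ce,.022)[:2]-o)-[0,.175],3))
u=capture("scene")
cv2.imwrite("pics/end.png",np.hstack([cv2.resize(x,None,fx=3,fy=3,interpolation=cv2.INTER_CUBIC) for x in(c["img"][130:240,150:270],u["img"][140:250,220:365])]))
E
```

```text
t 22.0667 p [ 0.6446 -0.1334  0.4758] F [-1.26 -0.61 -0.71] w 0.0005
Y [184.6 179.5] 49 crate [0.042 0.005]
Y [175.8 191.2] 59 crate [-0.001  0.041]
Y [184.1 193. ] 49 crate [-0.01  0.01]
Y [175.4 204.6] 23 crate [-0.052  0.046]
R [341.3 169.1] 37 crate [ 0.033 -0.604]
O [204.3 157.5] 200 crate [ 0.123 -0.077]
```

View pics/end.png

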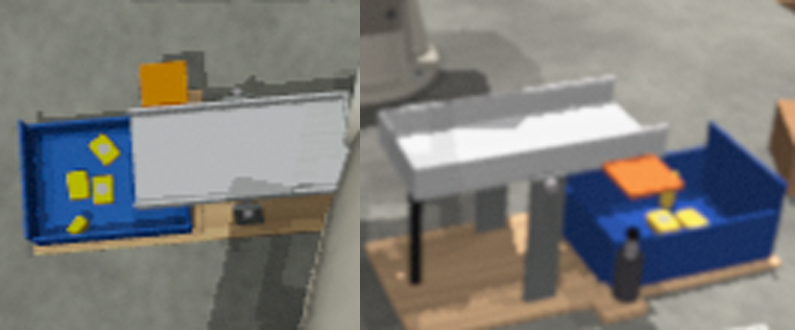

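The final picture shows the tray level and empty. The four tags lie in the crate, all within its walls, and the pad (204.3,157.5) and red tag (341.3,169.1) are where they started.

```bash
python3 -c "
from plant import arm
print(arm.finish_job())"
```

```text
the job is handed in; nothing more can be done
None
```

The job is handed in (the verdict was not reported): the fourth yellow tag went into the tray, the tray was held on its stop for about 1.8 s and eased back to level, and the last pictures show all four yellow tags in the blue crate with the red tag unmoved.

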